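# Set the long tube in the sloped cradle

### The job

Lay the long square tube in the sloped cradle so that it can next be gripped on the slant: resting in both slots, its threaded stud pointing uphill and its plain end down at the end stop. Let go of it there, and leave the short tube and the flat bar where they lie.

Things in the scene. Friction and masses are not known exactly. Their poses are not given: they have to be found in the camera images.
- tube_mid (a point): The long square tube: dark grey steel, 25 x 25 mm, 240 mm long, 0.2 to 0.4 kg, lying flat on the bench. Point: centre of the section and of the 240 mm (12.5 mm above the bench). +x runs along it to the end with a bright steel cap (last 15 mm, same section) and a threaded stud, 10 mm thick, standing out 25 mm more; +z is up as it lies. The -x end is plain.
- cradle_seat (a point): Sloped cradle, fixed; point: where the seated tube's centre belongs, 115 mm up. +x uphill (25 degrees), y across, +z square off the slope. Two steel forks 14 mm thick at x = -75 and 75 mm: slots 32 mm wide, floor at z = -12.5 mm, flaring from z = -2 to 70 mm wide at z = 16. Open between them down to a 30 mm wide spine at z = -32. End stop face at x = -125, 5 mm off the seated tube's end.
- short_tube_mid (a point): A bystander to be left alone: a short square tube with the same section, cap and stud as the long one, but 140 mm long. The point is its centre, 12.5 mm above the bench; +x towards the stud.
- flat_bar_mid (a point): A bystander to be left alone: a flat dark grey bar 240 x 40 x 10 mm, without cap or stud. The point is its centre; x along its length.

How it is judged:
By the outcome, as a careful person would: the job done as asked, in the order asked, and still so for the second after the job is handed in, with the robot touching nothing.
It also fails if it takes over 42 s, if anything falls off the work surface, if the arm or the gripper's body presses on something with over 40 N, if the wrist force passes 120 N, or if a joint passes its speed limit or range.

### The arm

A 6-joint arm with a two-finger parallel gripper is mounted at the origin on the work surface. World frame = base frame: x ahead of the robot, y to its left, z up, the work surface at z = 0. Lengths are in m, angles in rad, forces in N, time in s.
With the tool pointing down it reaches from about 0.425 to 1.125 m from the base axis. Payload 14.9 kg.
Tool frame: the origin (TCP) lies midway between the tips of the shut fingers; the grasp point (between the pads) lies 19 mm behind it (arm.tcp_to_grasp is the distance from the TCP to the grasp point, in m); z points along the fingers, y is the line along which they close (so a half turn about z gives the same grasp; the last joint's range is limited). The gripper opens to 91 mm and grips with 3 to 60 N. Pads are 32 mm wide; open, the fingers measure 118 mm over their backs; the gripper's body (76 mm by 178 mm) begins 60 mm behind the grasp point.
Start: joints at [-1.358, 0.379, 1.734, -0, 1.028, -0.033], TCP at [0.17, -0.679, 0.191] pointing down, gripper open.
Joint ranges: [-2.77, 2.77], [-0.74, 2.19], [0, 2.66], [-1.06, 4.2], [0.31, 2.87], [-3.08, 3.08]. Speed limits (rad/s): [1.89, 1.89, 2.39, 3.14, 3.14, 3.14].

### API

Orientations are given as a 3x3 rotation matrix whose columns are the frame's x, y, z axes.
In Python, from plant import arm gives the robot as it stands. Calls block until the motion is done:
- arm.move_pose(position, orientation): joint-space move of the TCP to a pose.
- arm.move_l(position, orientation=None, max_speed=0.15, force_limit=None): straight line of the TCP; orientation=None keeps the orientation; max_speed is the mean speed in m/s. With force_limit (N) it stops when the force on the tool has changed by that much, and returns True; else False.
- arm.move_j(angles): joint-space move.
- arm.command_gripper(opening, strength=None): finger opening in m; strength is the grip in N (None keeps the last); returns when the fingers have stopped.
- arm.dwell(seconds).
- arm.ik(position, orientation): joint angles nearest the present ones, or None.
- arm.get_obs(): the state.
- arm.grab_frame(name): name is "scene" or "top"; returns a dict with "frame" (480x640x3 uint8, red, green, blue), "K" (3x3 intrinsics, pixels), "eye" and "orientation" of the camera in the world. Camera axes: x right, y down, z forward; pixel columns grow to the right and rows downward; lengths in m; the calibration is good to about 2 mm. A picture is of the moment at which its call begins. There is no depth.
A pose or a line that the arm cannot do raises arm.Unreachable and nothing moves.
- arm.close_job(): hands the job in; it is judged then, once.
The state is a dict: "time_s": time; "joints": joint angles; "joint_velocities": joint speeds; "joint_efforts": joint torques, N m; "ee_pos": TCP position; "tcp_rot": TCP orientation; "wrist_force": force on the tool from outside, world axes, zero at the start; "ft_torque": the same for the moment, N m; "grip_width": finger opening in m; "gripper_force": force on a finger pad.
Only numpy, scipy, OpenCV 4.12 (cv2) and the standard library are available. Lean on these libraries where they do the work, as an engineer would, in place of code of your own. Each camera call takes 0.05 s, during which the arm holds its last target. There are 200 camera calls.

## Working session

There is one attempt and no reset: what is moved stays moved. The work goes in short steps, each a Python script; the robot and the scene stay as the last script left them, time stands still between calls to the robot, and variables do not carry over. Pictures are saved under pics/ and viewed, at most 10 in all, crops included, and the job is handed in when it is done.

```bash
ls; mkdir -p pics; python3 - <<'E'
from plant import arm
import cv2,numpy as np
for n in("scene","top"):
    f=arm.grab_frame(n); cv2.imwrite(f"pics/{n}0.png",f["frame"][:,:,::-1]); print(n,f["K"].tolist(),np.round(f["eye"],4).tolist(),np.round(f["orientation"],4).tolist())
    np.savez(f"{n}0.npz",**f)
o=arm.get_obs();print(o["time_s"],arm.tcp_to_grasp, o["tcp_rot"])
E
```

```text
pics
scene [[485.3478173837999, 0.0, 318.28516268197416], [0.0, 485.3478173837999, 231.88095710761303], [0.0, 0.0, 1.0]] [0.9266, 0.666, 0.722] [[-0.889, 0.2705, -0.3695], [0.4579, 0.5228, -0.719], [-0.0013, -0.8084, -0.5886]]
top [[436.53117361080575, 0.0, 318.40066527544053], [0.0, 436.53117361080575, 244.077444200694], [0.0, 0.0, 1.0]] [0.4779, -0.0602, 0.861] [[-0.0031, -0.999, 0.0445], [-0.9999, 0.0025, -0.0155], [0.0154, -0.0446, -0.9989]]
0.1 0.0188 [[ 9.69938295e-01  2.43350918e-01 -1.82909036e-04]
 [ 2.43350982e-01 -9.69937844e-01  9.37384344e-04]
 [ 5.07029445e-05 -9.53716066e-04 -9.99999544e-01]]
```

View pics/top0.png

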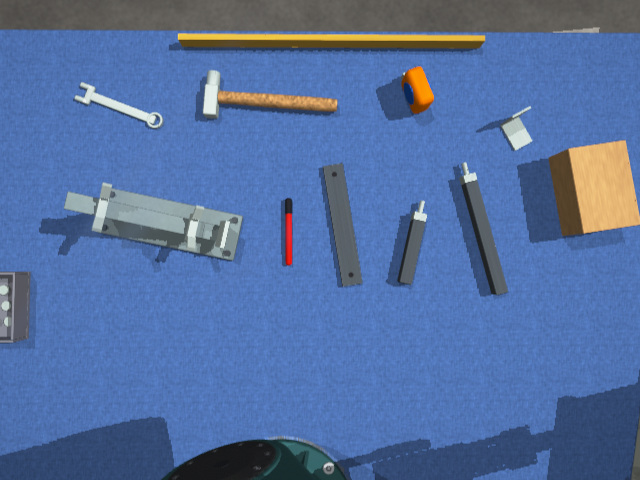

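View pics/scene0.png

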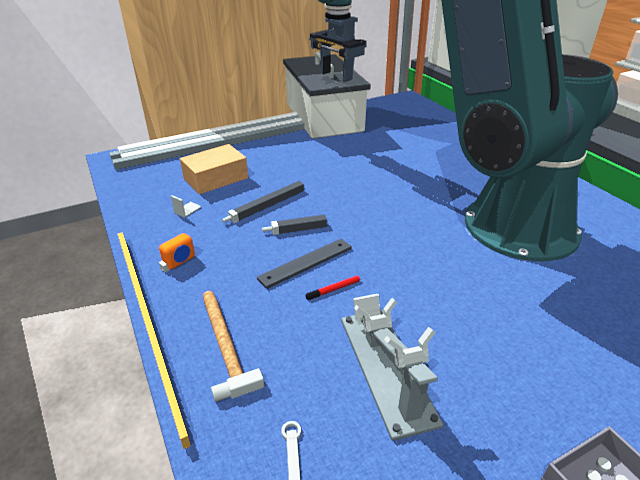

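The top view shows the long tube from its stud at (465,168) to its plain end at (500,290). The cradle's end stop is near (225,235), its forks are at (195,227) and (103,208), and uphill is to the left (+y). Next I'll zoom in on the cradle in both views.

```bash
python3 - <<'E'
import cv2,numpy as np
t=np.load("top0.npz")["frame"][:,:,::-1];s=np.load("scene0.npz")["frame"][:,:,::-1]
a=cv2.resize(t[175:270,55:255],None,fx=4,fy=4,interpolation=cv2.INTER_CUBIC)
b=cv2.resize(s[285:440,335:450],None,fx=3.8,fy=3.8,interpolation=cv2.INTER_CUBIC)
cv2.imwrite("pics/ct.png",a);cv2.imwrite("pics/cs.png",b)
E
```

```text
(no output)
```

View pics/ct.png

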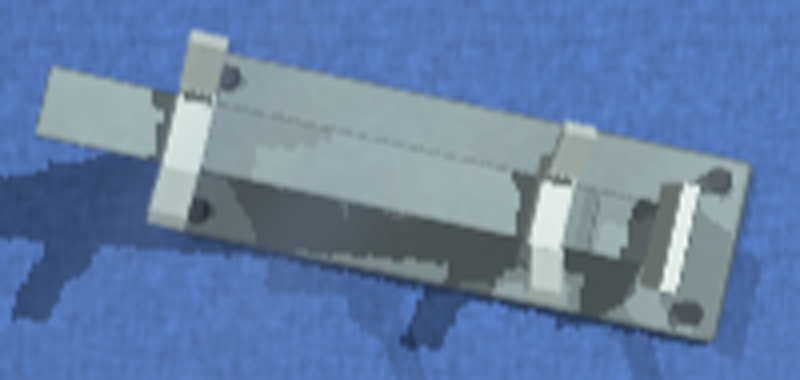

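View pics/cs.png

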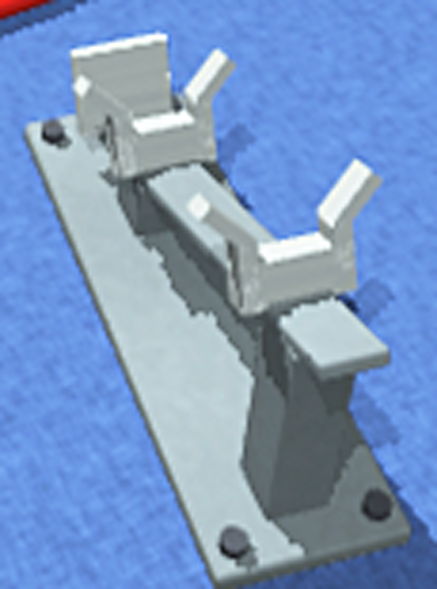

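The crops show the slot floors. In the top view the upper floor centre is about full-frame (102.5,210) and the lower one about (193,228). In the scene view they are about (412,351) and (378,317). I'll check these against the known heights and measure the tube.

```bash
cat > h.py <<'E'
import numpy as np,cv2
def ray(f,p):
    K,R,e=f["K"],f["orientation"],f["eye"]
    return np.array(e),np.array(R)@np.linalg.solve(K,[p[0],p[1],1.])
def plane(f,p,z):
    e,d=ray(f,p); return e+d*(z-e[2])/d[2]
def tri(fs,ps):
    A=np.zeros((3,3));b=np.zeros(3)
    for f,p in zip(fs,ps):
        e,d=ray(f,p);d/=np.linalg.norm(d);M=np.eye(3)-np.outer(d,d);A+=M;b+=M@e
    return np.linalg.solve(A,b)
def proj(f,P):
    q=np.array(f["K"])@np.array(f["orientation"]).T@(np.array(P)-f["eye"]);return q[:2]/q[2]
E
python3 - <<'E'
import numpy as np,cv2
from h import *
np.set_printoptions(precision=4,suppress=True)
T=dict(np.load("top0.npz"));S=dict(np.load("scene0.npz"))
for n,pt,ps,z in(("up",(102.5,210),(411.8,350.8),.1354),("lo",(193,228.2),(377.6,317.4),.0720)):
    print(n,plane(T,pt,z),plane(S,ps,z),tri([T,S],[pt,ps]))
# plate edges in top image
base=[(205/4+55,57/4+175),(751/4+55,163/4+175),(712/4+55,341/4+175),(150/4+55,228/4+175)]
B=np.array([plane(T,p,.008) for p in base]);print(B)
for a,b in((1,0),(2,3),):
    d=B[b]-B[a];print("yaw",np.degrees(np.arctan2(d[1],d[0])))
# tube
for nm,F,(x0,y0,x1,y1) in(("top",T,(445,155,520,305)),("scene",S,(215,170,315,232))):
    c=F["frame"][y0:y1,x0:x1];h=cv2.cvtColor(c,cv2.COLOR_RGB2HSV)
    m=((h[...,1]<90)).astype(np.uint8)
    n,l,st,ce=cv2.connectedComponentsWithStats(m);k=1+st[1:,4].argmax();m=(l==k).astype(np.uint8)
    cs,_=cv2.findContours(m,0,2);r=cv2.minAreaRect(cs[0]);print(nm,st[k],cv2.boxPoints(r)+[x0,y0])
    big=cv2.resize(c[:,:,::-1],None,fx=4,fy=4,interpolation=2)
    if nm=="top":A=big
    else:
        W=np.zeros((600,700,3),np.uint8);W[:A.shape[0],:A.shape[1]]=A;W[:big.shape[0],300:300+big.shape[1]]=big
        cv2.imwrite("pics/tube.png",W)
E
```

```text
up [0.5677 0.2863 0.1354] [0.5728 0.2912 0.1354] [0.569  0.2882 0.1302]
lo [0.5423 0.1538 0.072 ] [0.5439 0.1584 0.072 ] [0.5422 0.1552 0.0682]
[[0.6241 0.3406 0.008 ]
 [0.5718 0.0745 0.008 ]
 [0.4848 0.093  0.008 ]
 [0.5405 0.3656 0.008 ]]
yaw 78.87357999324446
yaw 78.45262218448715
top [  14    7   49  133 2079] [[455.1628 164.4334]
 [471.5709 159.9153]
 [507.8237 291.5703]
 [491.4157 296.0884]]
scene [  7  11  82  42 956] [[219.0063 214.6919]
 [299.0195 176.7196]
 [304.974  189.2666]
 [224.9608 227.2389]]
```

View pics/tube.png

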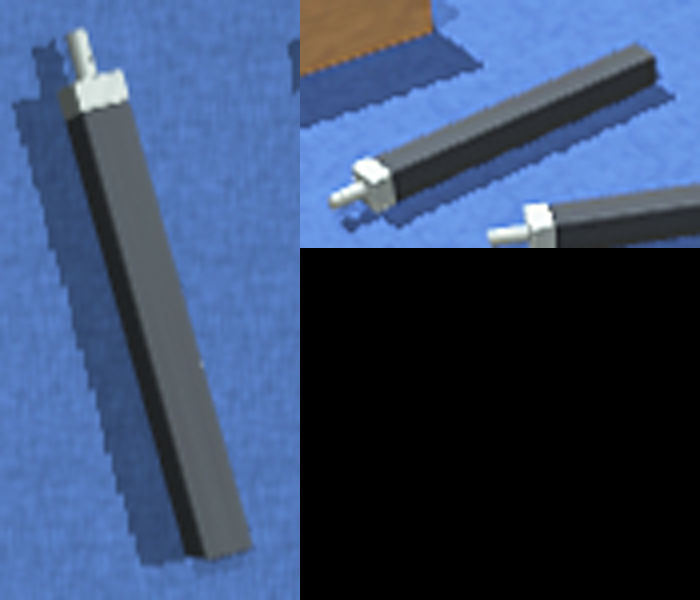

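The tube crop gives the top-face corners, in crop pixels. In the top view the plain end is at (205,556) and (250,545), and the cap end at (77,82) and (124,70). In the scene view the plain end is at (640,43) and (655,57). The cradle measurements agree on a yaw of about 78.6° and a fork spacing of 135–136 mm, against 136 mm expected.

```bash
cat > geo.py <<'E'
import numpy as np
from h import *
T=dict(np.load("top0.npz"));S=dict(np.load("scene0.npz"))
yc=np.radians(78.6);u=np.array([np.cos(yc),np.sin(yc),0]);v=np.array([-u[1],u[0],0]);Z=np.array([0,0,1.])
ct,st=np.cos(np.radians(25)),np.sin(np.radians(25))
cx=ct*u+st*Z; cn=-st*u+ct*Z; cy=v
seat=(.3277-.0053)*u-.5011*v*-1*-1+.115*Z
E
python3 - <<'E'
from geo import *
from plant import arm
np.set_printoptions(precision=4,suppress=True)
f=lambda p:(p[0]/4+445,p[1]/4+155)
g=lambda p:((p[0]-300)/4+215,p[1]/4+170)
C=np.array([plane(T,f(p),.025) for p in((205,556),(250,545),(77,82),(124,70))])
pl,cp=C[:2].mean(0),C[2:].mean(0);d=cp-pl
print("len",np.linalg.norm(d),"w",np.linalg.norm(C[0]-C[1]),np.linalg.norm(C[2]-C[3]),"yaw",np.degrees(np.arctan2(d[1],d[0])),"mid T",C.mean(0))
D=np.array([plane(S,g(p),.025) for p in((640,43),(655,57),(355,163),(388,178))])
e=D[2:].mean(0)-D[:2].mean(0);print("S len",np.linalg.norm(e),np.degrees(np.arctan2(e[1],e[0])),D.mean(0))
print("seat",seat)
tx=d/np.linalg.norm(d);tx[2]=0;tx/=np.linalg.norm(tx);m=(C.mean(0)+D.mean(0))/2
for s in(1,-1):
    R1=np.c_[s*tx,np.cross(-Z,s*tx),-Z];R2=np.c_[s*cx,np.cross(-cn,s*cx),-cn]
    m[2]=.004
    for P,R in((m,R1),(m+.12*Z,R1),(seat-.0085*cn,R2),(seat+.1*cn,R2)):
        q=arm.ik(P,R);print(s,None if q is None else np.array(q))
E
```

```text
len 0.2366241196978981 w 0.02246317595996895 0.023786739163518544 yaw 13.940711924855528 mid T [ 0.5358 -0.3967  0.025 ]
S len 0.23182399331866105 14.114297114922174 [ 0.5338 -0.3903  0.025 ]
seat [0.5549 0.217  0.115 ]
1 [-0.6694  0.5771  1.8528 -0.      0.7117  0.6581]
1 [-0.6694  0.4054  1.8386 -0.      0.8976  0.6581]
1 [ 0.1426  0.2993  2.1     0.6646  0.7019 -0.1654]
1 [ 0.0603  0.1203  2.0934  0.554   0.8891 -0.087 ]
-1 [-0.6694  0.5771  1.8528 -0.      0.7117 -2.4835]
-1 [-0.6694  0.4054  1.8386 -0.      0.8976 -2.4835]
-1 [0.1426 0.2993 2.1    0.6646 0.7019 2.9762]
-1 [0.0603 0.1203 2.0934 0.554  0.8891 3.0546]
```

```bash
python3 - <<'E'
from geo import *
from plant import arm
np.set_printoptions(precision=4,suppress=True)
a=np.radians(14.);tx=np.array([np.cos(a),np.sin(a),0]);R=np.c_[tx,np.cross(-Z,tx),-Z]
m=np.array([.535,-.3937,0])
arm.command_gripper(.07)
arm.move_pose(m+.13*Z,R);
hit=arm.move_l(m+.004*Z,R,.12,force_limit=8);print(hit,arm.get_obs()["ee_pos"])
arm.command_gripper(0,50);o=arm.get_obs();print(o["grip_width"],o["gripper_force"],o["wrist_force"])
arm.move_l(m+.15*Z,R,.15)
o=arm.get_obs();print(o["time_s"],o["ee_pos"],o["grip_width"],o["wrist_force"],o["ft_torque"])
R2=np.c_[cx,np.cross(-cn,cx),-cn]
arm.move_pose(seat+.07*cn+.01*cx,R2)
o=arm.get_obs();print(o["time_s"],o["ee_pos"],o["grip_width"],o["ft_torque"])
for n in("top","scene"):
    f=arm.grab_frame(n);np.savez(n+"1.npz",**f)
A=np.load("top1.npz")["frame"][150:290,30:270,::-1];B=np.load("scene1.npz")["frame"][230:430,310:470,::-1]
W=np.zeros((600,800,3),np.uint8);A=cv2.resize(A,None,fx=2,fy=2,interpolation=2);B=cv2.resize(B,None,fx=2,fy=2,interpolation=2)
W[:A.shape[0],:A.shape[1]]=A;W[:B.shape[0],480:]=B;cv2.imwrite("pics/held.png",W)
E
```

```text
False [ 0.5355 -0.3941  0.0048]
0.0006705739336408639 0.0 [-0.4975 -0.1971 -0.6436]
5.7583 [ 0.5345 -0.3933  0.149 ] 0.00039172723099154775 [-0.1895 -0.0219 -0.9204] [-0.0292  0.0375 -0.0217]
7.825 [0.5513 0.1963 0.1826] 0.00029813064394323616 [-0.287  -0.0052 -0.0199]
```

View pics/held.png

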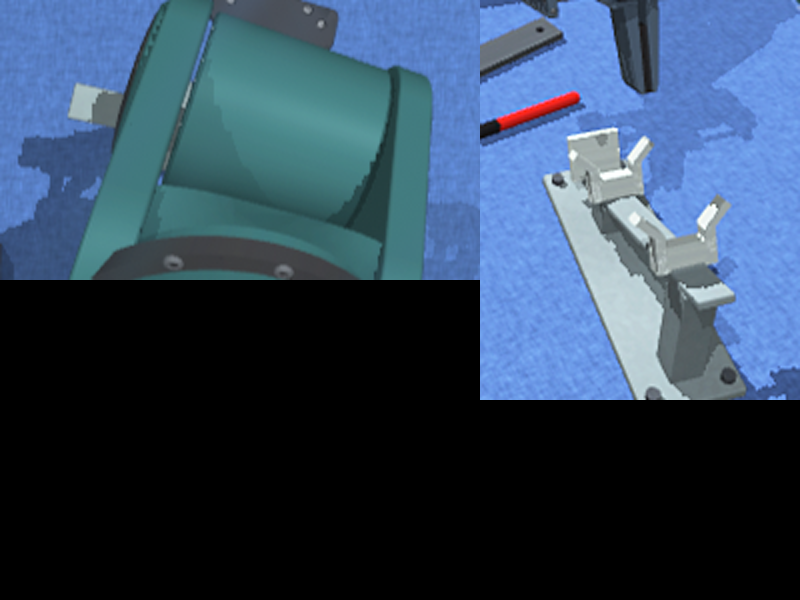

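The gripper closed empty, and the top view is blocked by the arm. In the scene view the fingertips are at about full-frame (387,275). I'll check that against the projected TCP and look at where the tube is now.

```bash
python3 - <<'E'
from geo import *
from plant import arm
np.set_printoptions(precision=4,suppress=True)
F=dict(np.load("scene1.npz"));o=arm.get_obs();p=o["ee_pos"];print("proj tcp",proj(F,p),o["tcp_rot"], seat,proj(S,seat),proj(T,seat))
print(np.array([.3277*u-.5011*v]),(.3277-.0053)*u-.5011*v)
print("pick",proj(S,[.535,-.3937,.0125]),proj(T,[.535,-.3937,.0125]))
print([ (k,np.array(o[k])) for k in o if k in("joints","grip_width")])
A=F["frame"][:,:,::-1];W=A.copy();cv2.imwrite("pics/sc1.png",W)
E
```

```text
proj tcp [391.2463 286.3051] [[ 0.1801  0.9801  0.084 ]
 [ 0.8883 -0.1987  0.4141]
 [ 0.4225 -0.     -0.9063]] [0.5549 0.217  0.115 ] [392.8533 324.2179] [149.0187 218.8591]
[[0.556  0.2222 0.    ]] [0.5549 0.217  0.    ]
pick [268.3711 200.259 ] [481.8661 233.8637]
[('joints', array([ 0.0989,  0.1654,  2.0916,  0.5755,  0.8359, -0.0826])), ('grip_width', array(0.0001))]
```

View pics/sc1.png

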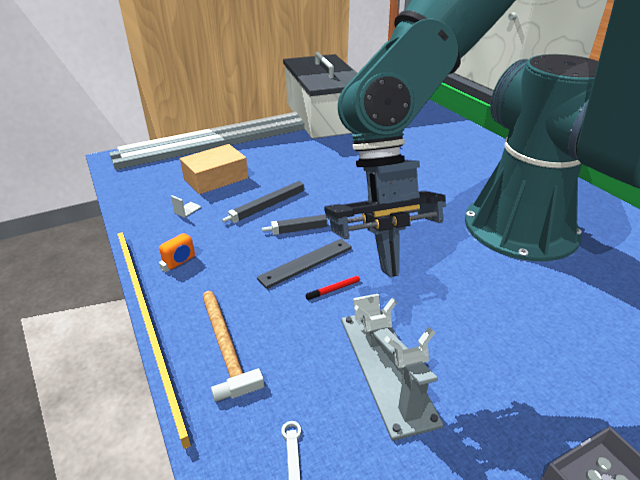

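The scene view shows the tube undisturbed at about (265,202). The fingertips are at (391,273), but the reported TCP projects to (391,286). That puts the real tips about 20 mm behind the reported TCP, so the fingers closed just above the tube. I'll confirm this by touching bare bench with the fingers shut.

```bash
python3 - <<'E'
from geo import *
from plant import arm
np.set_printoptions(precision=4,suppress=True)
a=np.radians(14.);tx=np.array([np.cos(a),np.sin(a),0]);R=np.c_[tx,np.cross(-Z,tx),-Z]
p=arm.get_obs()["ee_pos"];arm.move_l(np.array(p)+.05*Z,None,.2)
m=np.array([.45,-.315,0])
arm.move_pose(m+.06*Z,R)
hit=arm.move_l(m-.03*Z,R,.04,force_limit=6);o=arm.get_obs();print(hit,o["ee_pos"],o["wrist_force"],o["time_s"])
arm.move_l(m+.06*Z,R,.15)
E
```

```text
True [ 0.45   -0.315  -0.0224] [-3.8915  2.5603 13.3587] 12.075
```

The shut fingers touched the bench at a reported z of -0.022. The real tips are therefore about 21 mm behind the reported TCP, which matches the picture. I'll pick again with that correction.

```bash
python3 - <<'E'
from geo import *
from plant import arm
np.set_printoptions(precision=4,suppress=True)
a=np.radians(14.);tx=np.array([np.cos(a),np.sin(a),0]);R=np.c_[tx,np.cross(-Z,tx),-Z]
m=np.array([.535,-.3937,0])
arm.move_pose(m+.06*Z,R);arm.command_gripper(.07)
hit=arm.move_l(m-.017*Z,R,.12,force_limit=10);print(hit,arm.get_obs()["ee_pos"])
arm.command_gripper(0,50);o=arm.get_obs();print(o["grip_width"],o["gripper_force"],o["wrist_force"])
if o["grip_width"]>.015:
    arm.move_l(m+.13*Z,R,.15)
    arm.dwell(.2);o=arm.get_obs();print(o["time_s"],o["ee_pos"],o["grip_width"],o["wrist_force"],o["ft_torque"])
    R2=np.c_[cx,np.cross(-cn,cx),-cn]
    arm.move_pose(seat+(.07-.0295)*cn+.012*cx,R2)
    arm.dwell(.3);o=arm.get_obs();print(o["time_s"],o["ee_pos"],o["grip_width"],o["ft_torque"])
    for n in("top","scene"):
        f=arm.grab_frame(n);np.savez(n+"2.npz",**f)
    A=np.load("top2.npz")["frame"][150:290,30:270,::-1];B=np.load("scene2.npz")["frame"][230:430,310:470,::-1]
    W=np.zeros((600,800,3),np.uint8);A=cv2.resize(A,None,fx=1,fy=1,interpolation=2);B=cv2.resize(B,None,fx=3,fy=3,interpolation=2)
    W[:A.shape[0],:A.shape[1]]=A;W[:B.shape[0],320:]=B;cv2.imwrite("pics/held2.png",W)
E
```

```text
False [ 0.5353 -0.3939 -0.0166]
0.024972197381215158 49.99419629573822 [-0.0774 -2.0971  0.3914]
17.3167 [ 0.5347 -0.3935  0.1291] 0.02501100649217603 [ 0.54   -0.7051 -3.5696] [ 0.038  -0.0432 -0.0382]
19.725 [0.5538 0.2106 0.1568] 0.024600267973422265 [-0.544   0.0149 -0.0229]
```

View pics/held2.png

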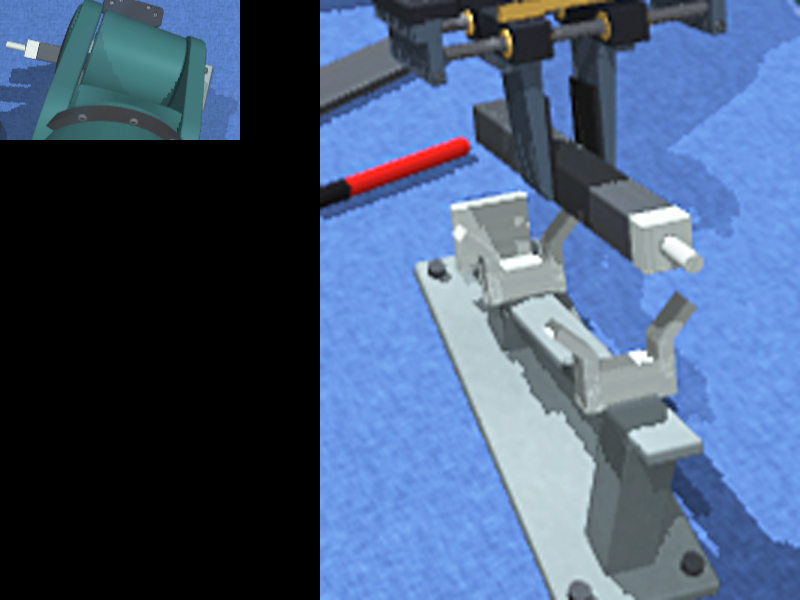

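The tube is held, with 25 mm grip width and the stud uphill. In the scene view the stud tip is near full-frame (434,317) and its root near (426,311). In the top view the stud tip is near (37,195). I'll compare these with the robot's own position to work out each camera's bias.

```bash
python3 - <<'E'
from geo import *
from plant import arm
np.set_printoptions(precision=4,suppress=True)
o=arm.get_obs();R=np.array(o["tcp_rot"]);c=np.array(o["ee_pos"])-R[:,2]*.0295
F=dict(np.load("scene2.npz"));G=dict(np.load("top2.npz"))
for n,P in(("root",c+.120*R[:,0]),("tip",c+.145*R[:,0])):print(n,P,proj(F,P),proj(G,P))
# cap mask centroid near expected, each view
for n,f,(x0,y0,x1,y1) in(("scene",F,(405,290,445,325)),("top",G,(30,185,80,210))):
    h=cv2.cvtColor(f["frame"][y0:y1,x0:x1],cv2.COLOR_RGB2HSV)
    m=((h[...,1]<50)&(h[...,2]>140)).astype(np.uint8)
    k,l,s,ce=cv2.connectedComponentsWithStats(m);i=1+s[1:,4].argmax();print(n,s[i],"at",s[i][:2]+[x0,y0],ce[i]+[x0,y0])
    cv2.imwrite(f"pics/m{n}.png",m*255)
    for r in m:print("".join(".#"[q] for q in r))
# predicted cap corners
for x in(.105,.12):
  for y in(1,-1):
    for z in(1,-1):
      P=c+x*R[:,0]+y*.0125*R[:,1]-z*.0125*R[:,2];print(x,y,z,proj(F,P),proj(G,P))
E
```

```text
root [0.5728 0.3051 0.2342] [425.7034 310.7494] [ 56.2279 197.9824]
tip [0.5773 0.3273 0.2448] [434.2063 316.8085] [ 35.9771 193.6989]
scene [  8   9  25  22 404] at [413 299] [423.8861 309.5396]
........................................
........................................
........................................
........................................
........................................
........................................
........................................
........................................
........................................
.................########...............
.............#############..............
........####################............
........####################............
........####################............
.........####################...........
.........####################...........
.........####################...........
.........####################...........
.........####################...........
.........####################...........
.........####################...........
.........####################...........
..
[... 1568 characters left out ...]
................############.............
........................#############.............
.........................###########..............
...........................#########..............
................................####..............
..................................................
0.105 1 1 [412.1418 300.7359] [ 69.2124 191.4848]
0.105 1 -1 [413.4923 317.2818] [ 70.6867 192.6154]
0.105 -1 1 [428.2697 297.3528] [ 65.31   208.6518]
0.105 -1 -1 [429.4912 313.793 ] [ 66.9241 209.1809]
0.12 1 1 [416.8141 304.0578] [ 57.1977 188.8467]
0.12 1 -1 [418.1578 320.9282] [ 59.1127 190.0822]
0.12 -1 1 [433.2447 300.5763] [ 53.2314 206.1885]
0.12 -1 -1 [434.4544 317.337 ] [ 55.2908 206.8105]
```

The held tube matches the robot's own position to within 1 px in both views, so the lateral estimate can be trusted. I'll lower it to just above the slot floors, touch the end stop to fix the position along the slope, back off 5 mm and seat it.

```bash
python3 - <<'E'
from geo import *
from plant import arm
np.set_printoptions(precision=4,suppress=True)
R2=np.c_[cx,np.cross(-cn,cx),-cn]
g=lambda x,z:seat+cx*x+cn*(z-.0295)
def loc():
    o=arm.get_obs();d=np.array(o["ee_pos"])-seat;w=o["wrist_force"];return np.array([d@cx,d@cy,d@cn+.0295]),np.array([w@cx,w@cy,w@cn]),o["time_s"],o["grip_width"]
print(arm.move_l(g(.012,.008),R2,.08,force_limit=8),*loc())
h=arm.move_l(g(-.014,.008),R2,.02,force_limit=6);l=loc();print("stop",h,*l)
if h:
    x=l[0][0]+.005
    arm.move_l(g(x,.008),R2,.03);print(*loc())
    print(arm.move_l(g(x,-.006),R2,.02,force_limit=8),*loc())
E
```

```text
False [ 0.0121 -0.0002  0.0082] [-1.6332 -0.2364 -2.654 ] 20.75 0.02487412307326689
stop True [-0.0056 -0.0001  0.0079] [ 5.8881 -0.4811 -2.4113] 21.625 0.02478510020718829
[-0.0006  0.0001  0.0079] [-1.5823 -0.3086 -3.6312] 21.9667 0.02510121916164549
True [-0.0007  0.     -0.0001] [1.4001 1.9217 6.2921] 22.4417 0.024548281565542097
```

The stop contact came at x = -5.6 mm and the floor contact at z = 0, which matches the expected geometry. I'll release it and check.

```bash
python3 - <<'E'
from geo import *
from plant import arm
np.set_printoptions(precision=4,suppress=True)
p=np.array(arm.get_obs()["ee_pos"])
arm.command_gripper(.06);arm.dwell(.2)
arm.move_l(p+.13*cn,None,.12)
arm.move_pose(np.array([.5,-.2,.3]),np.array([[1,0,0],[0,-1,0],[0,0,-1.]]))
arm.dwell(.3);print(arm.get_obs()["time_s"])
c=seat-.0007*cx
for n in("top","scene"):
    f=arm.grab_frame(n);np.savez(n+"3.npz",**f)
    print(n,"tip",proj(f,c+.145*cx),"plain end top",proj(f,c-.12*cx+.0125*cn))
A=np.load("top3.npz")["frame"][165:280,20:270,::-1];B=np.load("scene3.npz")["frame"][270:430,330:460,::-1]
W=np.zeros((600,800,3),np.uint8);A=cv2.resize(A,None,fx=1.6,fy=1.6,interpolation=2);B=cv2.resize(B,None,fx=3,fy=3,interpolation=2)
W[:A.shape[0],:A.shape[1]]=A;W[:B.shape[0],405:405+B.shape[1]]=B;cv2.imwrite("pics/end.png",W)
E
```

```text
26.2667
top tip [ 52.2683 198.5265] plain end top [219.9581 233.583 ]
scene tip [433.3966 360.5552] plain end top [367.5083 295.9143]
```

View pics/end.png

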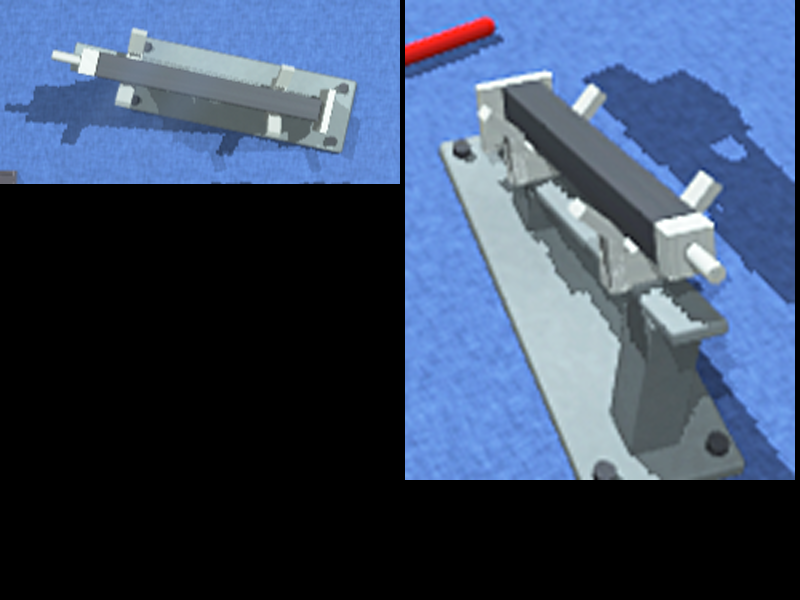

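The tube lies in both slots, with the stud tip at top-view (52,199) as predicted and the plain end at the stop. Nothing is touching it.

```bash
python3 -c "
from plant import arm
print(arm.close_job())"
```

```text
the job is handed in; nothing more can be done
None
```

The long tube is resting in both cradle slots, stud uphill and plain end about 5 mm off the end stop; I let go of it, left the short tube and flat bar alone, and handed the job in at about 26 s of the 42 s (the first grasp closed just above the tube and had to be repeated).

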